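# Sort out the mixed-up product display

## Task

On the shop's display table each of the four products stands on another one's plinth. Move them so that each stands upright in the middle of the plinth that has its own outline: the round jar on the round plinth, the square bottle on the square one, the six-sided candle pot on the six-sided one and the oblong carton on the oblong one. The empty cork mat is free for parking a product meanwhile; set the products down rather than dropping them, do not tip any over, and leave the bud vase where it is.

Things in the scene. Friction and masses are not known exactly. Their poses are not given: they have to be found in the camera images.
- jar: Product: round cream jar, amber glass, 56 mm diameter, with a black screw lid 58 mm in diameter from 38 mm up to its top at 52 mm. About 0.2 kg. Origin: centre of its underside; z up.
- bottle: Product: square perfume bottle, green-tinted glass body 44 x 44 mm and 58 mm high, then a thin neck and a 22 mm square black cap, top at 84 mm. About 0.2 kg; grip it by the body, across two facing sides. Origin: centre of its underside; z up. x and y are square to its sides.
- candle: Product: six-sided white ceramic candle pot, 48 mm across flats (55 mm across corners), 44 mm high, with a round cork lid 40 mm in diameter on it, top at 52 mm. About 0.22 kg. Origin: centre of its underside; z up. Two of its flats face +y and -y, the others follow every 60 degrees.
- carton: Product: oblong cardboard carton with a white paper band, 76 mm long (its x) by 36 mm wide (its y), 50 mm high. About 0.13 kg; grip it across the width. Origin: centre of its underside; z up.
- plinth_round: Round dark wooden plinth, 90 mm diameter. Fixed, 24 mm high, flat top; at the start it carries one product that does not belong to it. Origin: centre of its underside, on the table; its top is at +24 mm.
- plinth_square: Square dark wooden plinth, 84 x 84 mm, x and y square to its sides. Fixed, 24 mm high, flat top; at the start it carries one product that does not belong to it. Origin: centre of its underside, on the table; its top is at +24 mm.
- plinth_hex: Six-sided dark wooden plinth, 88 mm across flats, two flats facing its +y and -y. Fixed, 24 mm high, flat top; at the start it carries one product that does not belong to it. Origin: centre of its underside, on the table; its top is at +24 mm.
- plinth_oblong: Oblong dark wooden plinth, 110 mm (its x) by 66 mm (its y). Fixed, 24 mm high, flat top; at the start it carries one product that does not belong to it. Origin: centre of its underside, on the table; its top is at +24 mm.
- mat: Thin cork mat, fixed, 100 mm (its x) by 90 mm (its y), 4 mm thick, empty at the start: a free spot to park a product on meanwhile. Origin: centre of its underside, on the table.
- vase: Bystander: slim loose blue bud vase, 48 mm in diameter at its widest, 95 mm high, with one flower reaching 138 mm, standing among the plinths on the far side. Origin: centre of its underside.

How it is judged:
By the outcome, as a careful person would: the job done as asked, in the order asked, and still so for the second after the job is handed in, with the robot touching nothing.
It also fails if it takes over 128 s, if anything falls off the work surface, if the arm or the gripper's body presses on something with over 40 N, if the wrist force passes 120 N, or if a joint passes its speed limit or range.

## Robot

A 6-joint arm with a two-finger parallel gripper is mounted at the origin on the work surface. World frame = base frame: x ahead of the robot, y to its left, z up, the work surface at z = 0. Lengths are in m, angles in rad, forces in N, time in s.
With the tool pointing down it reaches from about 0.375 to 0.9 m from the base axis. Payload 3.1 kg.
Tool frame: the origin (TCP) lies between the finger pads; the fingertips stand 8 mm ahead of it and the grasp point (between the pads) lies 11 mm behind it (manip.tip_extent is the distance from the TCP to the fingertips, in m); z points along the fingers, y is the line along which they close (so a half turn about z gives the same grasp; the last joint's range is limited). The gripper opens to 87 mm and grips with 3 to 60 N. Pads are 19 mm wide; open, the fingers measure 117 mm over their backs; the gripper's body (75 mm by 190 mm) begins 51 mm behind the grasp point.
Start: joints at [1.038, 0.527, 1.433, -0, 1.181, -0.178], TCP at [0.216, 0.586, 0.231] pointing down, gripper open.
Joint ranges: [-3.08, 3.08], [-0.75, 2.2], [0.22, 2.44], [-1.43, 4.57], [0, 2.65], [-2.85, 2.85]. Speed limits (rad/s): [2.79, 2.79, 3.14, 3.14, 3.14, 3.14].

## Interface

Orientations are given as [roll, pitch, yaw] about the fixed x, y, z axes, in that order (R = Rz(yaw) Ry(pitch) Rx(roll)).
In Python, from bench import observe, vision, manip gives the robot as it stands.
- The arm moves only by the tool arm_command, never from a script. Its argument "commands" is a list of rows, each a list of 7 numbers: the shift along the tool's x, y, z in m, then the turn, a rotation vector about the tool's x, y, z in rad, then the opening, from 0 (shut) to 1 (fully open). In form: [[dx, dy, dz, rx, ry, rz, fingers], ...]. A call has 1 to 5 rows; each row is the pose to reach, as a shift and turn from the pose commanded when the call began, along the tool's axes at that moment; what a row does not reach only later rows make up. A row lasts 1/12 s, in which the tool goes at most 41.7 mm and 7.16 degrees, less where a joint would pass 70% of its speed; a pose out of reach is approached as far as the arm can. A call with a gripper value outside its range is refused whole. The fingers move at their own pace and stop on an object; "grip_force" is the grip in N (left out, the last holds). Time passes only in rows, so rows that repeat a pose let the fingers close. It gives the time, the measured TCP pose, the force, the opening and the grip force at its end, in the units of the state.
- observe(): the state, without advancing time (a new reading comes with each control period).
- vision.grab_frame(name): name is "side" or "top" or "wrist"; returns (picture, depth): 400x640x3 uint8, red, green, blue; 400x640 float32, m along the optical axis (not along the pixel's ray), 0 where there is no reading.
- vision.camera_info(name): a dict with "vertical_fov" (degrees; the focal length in pixels is half the picture's height over the tangent of half this angle, whatever the lens; pixels are square), "cx", "cy" (the principal point, pixels), "extrinsics" (4x4, takes a point from camera to world coordinates). Camera axes: x right, y down, z forward; pixel columns grow to the right and rows downward; lengths in m; the calibration is good to about 2 mm. A picture is of the moment at which its call begins: read the wrist's pose just before it. camera_info takes no time and is no camera call; for the wrist camera it gives the pose at the moment of the call.
- manip.close_job(): hands the job in; it is judged then, once.
The state is a dict: "time": time; "joints": joint angles; "joint_velocities": joint speeds; "joint_torque": joint torques, N m; "ee_pos": TCP position; "ee_rot": TCP orientation; "contact_force": force on the tool from outside, world axes, zero at the start; "ft_torque": the same for the moment, N m; "grip_width": finger opening in m; "grip_force": force on a finger pad.
Only numpy, scipy, OpenCV 4.12 (cv2) and the standard library are available. Lean on these libraries where they do the work, as an engineer would, in place of code of your own. Each camera call takes 0.05 s, during which the arm holds its last target. There are 200 camera calls.

## Working session

There is one attempt and no reset: what is moved stays moved. The work goes in short steps, Python scripts to look and compute and a tool call to move; the robot and the scene stay as the last step left them, time stands still between calls to the robot, and variables do not carry over. Pictures are saved under pics/ and viewed, at most 14 in all, crops included, and the job is handed in when it is done.

Besides the shell and the picture viewer there is one more tool, called after "Request:" as name(argument=value, ...), one argument or row to a line, values as JSON. arm_command: Moves the arm, as the interface text tells. Its arguments: {"type":"object","properties":{"commands":{"type":"array","items":{"type":"array","items":{"type":"number"}}},"grip_force":{"type":"number"}},"required":["commands"]}

```bash
ls; mkdir -p pics
python3 - <<'E'
from bench import observe, vision, manip
import cv2,numpy as np
print(observe()); print(manip.tip_extent)
for n in("top","side"):
    im,d=vision.grab_frame(n); cv2.imwrite(f"pics/{n}0.png",im[:,:,::-1]); np.savez(f"pics/{n}0.npz",im=im,d=d)
    print(n,vision.camera_info(n))
E
```

```text
pics
{'time': 0.0, 'joints': array([ 1.03851091e+00,  5.28473809e-01,  1.43395614e+00,  1.81850420e-05,
        1.18137033e+00, -1.78498717e-01]), 'joint_velocities': array([ 0.00120389, -0.00194628,  0.00207062, -0.00083626, -0.00121458,
       -0.00113677]), 'joint_torque': array([-3.42121184e-04, -4.40042710e+01, -1.76586270e+01,  6.32057455e-02,
        5.82701562e-02, -1.84221763e-04]), 'ee_pos': array([0.21611913, 0.58565843, 0.2295498 ]), 'ee_rot': array([-3.13942309e+00, -4.08509624e-04,  2.78779859e+00]), 'contact_force': array([-0.21040436,  0.41323312, -0.22901163]), 'ft_torque': array([0.04846212, 0.00420094, 0.07198105]), 'grip_force': 0.0, 'grip_width': 0.08714404134816288}
0.008
top {'vertical_fov': 43.287100287053974, 'cx': 321.6366948617907, 'cy': 197.64023130845752, 'extrinsics': array([[ 0.00995798, -0.99568814,  0.09222782,  0.45200533],
       [-0.99989647, -0.00895697,  0.01126122, -0.00422888],
       [-0.01038658, -0.09233041, -0.99567425,  1.23606385],
       [ 0.        ,  0.        ,  0.        ,  1.        ]])}
side {'vertical_fov': 46.92945440882196, 'cx': 321.40240152450133, 'cy': 196.577133401735, 'extrinsics': array([[ 0.96848363, -0.17995745,  0.17220562,  0.38538746],
       [-0.24824126, -0.64078162,  0.72648137, -0.66933832],
       [-0.02038954, -0.74633386, -0.66525938,  0.6819325 ],
       [ 0.        ,  0.        ,  0.        ,  1.        ]])}
```

View pics/top0.png

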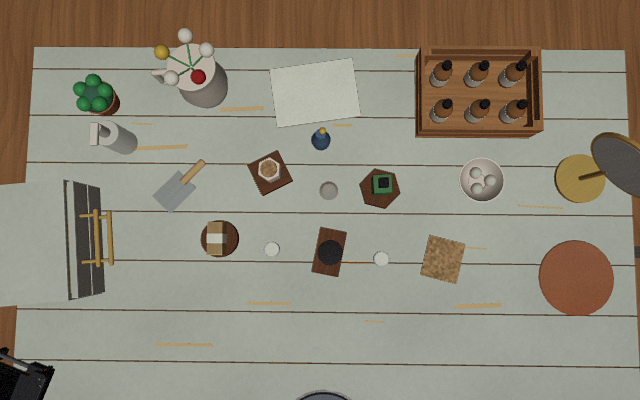

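View pics/side0.png

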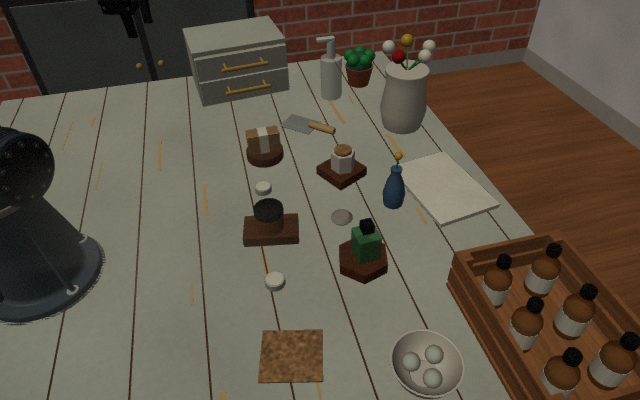

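The top view shows carton on round (219,237), jar on oblong (329,252), candle on square (270,172), bottle on hex (380,187), the mat at (443,258) and the vase at (320,138). The side view agrees. There are also three small discs to keep clear of.

```bash
cat > h.py <<'E'
import numpy as np, cv2
from bench import observe, vision, manip
def cloud(im,d,ci):
    H,W=d.shape; f=H/2/np.tan(np.radians(ci["vertical_fov"]/2))
    v,u=np.mgrid[:H,:W]
    P=np.stack([(u-ci["cx"])/f*d,(v-ci["cy"])/f*d,d],-1)
    E=ci["extrinsics"]; W3=P@E[:3,:3].T+E[:3,3]; W3[d==0]=np.nan
    return W3
def cast(px,z,ci,H=400):
    f=H/2/np.tan(np.radians(ci["vertical_fov"]/2)); px=np.asarray(px,float).reshape(-1,2)
    r=np.c_[(px-[ci["cx"],ci["cy"]])/f,np.ones(len(px))]; E=ci["extrinsics"]
    r=r@E[:3,:3].T; return (E[:3,3]+r*((z-E[2,3])/r[:,2])[:,None])[:,:2]
def hull(mask,z,ci):
    """largest blob of mask -> convex hull on plane z: rect centre, sides, angle(deg of long side), area, centroid"""
    c=max(cv2.findContours(mask.astype(np.uint8),0,1)[0],key=cv2.contourArea)
    w=cv2.convexHull((cast(c,z,ci)*1000).astype(np.float32)); M=cv2.moments(w)
    (cx,cy),(a,b),t=cv2.minAreaRect(w)
    if a<b: a,b,t=b,a,t+90
    return np.round([cx,cy,a,b,(t+90)%180-90,M["m00"],M["m10"]/M["m00"],M["m01"]/M["m00"]],1)
E
python3 - <<'E'
from h import *
ci=vision.camera_info("top"); q=np.load("pics/top0.npz"); C=cloud(q["im"],q["d"],ci); Z=C[...,2]
print("table z",np.nanmedian(Z[280:310,150:500]))
hsv=cv2.cvtColor(q["im"],cv2.COLOR_RGB2HSV)
for n,(u,v) in dict(round=(219,237),oblong=(329,252),square=(270,172),hex=(380,187),mat=(443,258),vase=(320,138)).items():
    w=np.zeros(Z.shape,bool); w[v-32:v+32,u-30:u+30]=1
    lo,hi,z=(.016,.032,.024) if n not in("mat","vase") else ((.0,.012,.004) if n=="mat" else (.02,.2,.05))
    m=w&(Z>lo)&(Z<hi)
    if n=="mat": m=w&(hsv[...,1]>70)&(hsv[...,0]<25)
    if n not in("mat","vase"):
        m=cv2.morphologyEx(m.astype(np.uint8),cv2.MORPH_CLOSE,np.ones((15,15)))
    print(n,hull(m,z,ci),"median z",np.nanmedian(Z[m>0]))
    t=w&(Z>.06)
    if n not in("mat","vase"): print("   product",hull(t,.074,ci),np.nanpercentile(Z[t],[50,95]))
E
```

```text
table z 0.00019222333786750312
round [ 464.8  242.3   86.4   61.6    0.  4580.1  464.6  245.7] median z 0.024203819951038152
   product [4.642e+02 2.547e+02 7.350e+01 3.940e+01 6.000e-01 2.810e+03 4.641e+02
 2.547e+02] [0.0738672  0.07726792]
oblong [ 435.5   -8.3  109.9   65.6  -11.  7138.5  435.5   -8.4] median z 0.024320692630677376
   product [ 434.7  -11.5   55.    54.7  -89.4 2463.1  434.5  -11.1] [0.07589252 0.07974509]
square [ 625.3  137.8   84.6   82.6   27.3 6915.   625.2  137.8] median z 0.024278949237200864
   product [ 626.8  133.6   54.    47.7   -5.3 1973.9  626.4  133.5] [0.07381966 0.07898689]
hex [ 589.7 -130.7   99.9   87.   -44.4 6644.3  589.5 -130. ] median z 0.023959753856554467
   product [ 593.9 -130.6   46.3   44.4  -89.5 1965.5  593.8 -130.4] [0.08262989 0.10987587]
mat [  421.2  -281.3   113.7   112.2   -25.9 10645.1   420.1  -283.5] median z 0.00418668154800228
vase [ 702.5   14.1   47.6   45.9   33.7 1776.9  703.7   13.4] median z 0.06526519745906634
```

```bash
cat >> h.py <<'E'
from scipy.spatial.transform import Rotation as R
def go(x,y,z,yaw,s=None):
    """total tool-frame delta to reach x,y,z (mm), yaw (deg, mod 180 nearest)"""
    s=s or observe(); T=R.from_euler("xyz",s["ee_rot"]); p=s["ee_pos"]*1000
    d=T.inv().apply(np.array([x,y,z])-p); y0=np.degrees(s["ee_rot"][2])
    dy=(yaw-y0+90)%180-90
    G=R.from_euler("xyz",[np.pi,0,np.radians(y0+dy)]); rv=(T.inv()*G).as_rotvec()
    q6=np.arctan2(y,x)+np.pi/2-np.radians(y0+dy)
    print("d mm",np.round(d,1),"rv",np.round(rv,3),"yaw now %.1f turn %.1f"%(y0,dy),"q6->%.2f"%((q6+np.pi)%(2*np.pi)-np.pi))
def wcam():
    ci=vision.camera_info("wrist"); im,d=vision.grab_frame("wrist"); return im,d,ci
E
python3 - <<'E'
from h import *
s=observe(); ci=vision.camera_info("wrist"); T=np.eye(4);T[:3,:3]=R.from_euler("xyz",s["ee_rot"]).as_matrix();T[:3,3]=s["ee_pos"]
print(np.round(np.linalg.inv(T)@ci["extrinsics"],3),ci["vertical_fov"])
q=np.load("pics/top0.npz"); C=cloud(q["im"],q["d"],vision.camera_info("top"))
m=(C[...,1]>.33)&(C[...,0]<.6)&(C[...,2]>.03)&(C[...,1]<.6)
P=C[m];print(np.percentile(P,[1,50,99],axis=0))
go(464,255,300,180); go(400,-8,300,169)
E
```

```text
[[-0.    -0.964 -0.265  0.073]
 [ 1.    -0.001  0.    -0.   ]
 [-0.001 -0.265  0.964 -0.154]
 [ 0.     0.     0.     1.   ]] 67.2078973466455
[[0.18068457 0.49178457 0.03675507]
 [0.41623459 0.54562452 0.15677158]
 [0.58224976 0.59833559 0.37272641]]
d mm [-347.  -224.5  -70. ] rv [-0.002 -0.001 -0.354] yaw now 159.7 turn 20.3 q6->-1.07
d mm [-378.1 -493.4  -69.5] rv [-0.002 -0.    -0.162] yaw now 159.7 turn 9.3 q6->-1.40
```

Request:
arm_command(
  commands=[
    [-0.03,-0.02,-0.02,0,0,0,1],
    [-0.06,-0.04,-0.04,0,0,0,1],
    [-0.09,-0.06,-0.04,0,0,0,1],
    [-0.12,-0.08,-0.04,0,0,0,1],
    [-0.15,-0.1,-0.04,0,0,0,1],
  ],
)

```text
time: 0.52
ee_pos: [0.323, 0.4391, 0.2707]
ee_rot: [3.141, 0.0, 2.789]
contact_force: [1.0, -0.6, 0.3]
grip_width: 0.0869
grip_force: 0.0
```

Request:
arm_command(
  commands=[
    [-0.03,-0.022,0,0,0,0,1],
    [-0.06,-0.044,0,0,0,0,1],
    [-0.09,-0.066,0,0,0,0,1],
    [-0.12,-0.088,0,0,0,0,1],
    [-0.15,-0.11,0,0,0,0,1],
  ],
)

```text
time: 0.93
ee_pos: [0.4255, 0.2836, 0.2703]
ee_rot: [-3.141, -0.001, 2.788]
contact_force: [0.7, -0.3, 1.1]
grip_width: 0.0871
grip_force: 0.0
```

Request:
arm_command(
  commands=[
    [-0.03,-0.025,0,0,0,-0.1,1],
    [-0.05,-0.05,0,0,0,-0.2,1],
    [-0.07,-0.065,0,0,0,-0.3,1],
    [-0.07,-0.065,0,0,0,-0.354,1],
    [-0.07,-0.065,0,0,0,-0.354,1],
  ],
)

```text
time: 1.35
ee_pos: [0.4689, 0.1986, 0.2702]
ee_rot: [-3.142, -0.001, 3.139]
contact_force: [0.3, 1.1, -0.4]
grip_width: 0.0867
grip_force: 0.0
```

Run:
```python
from h import *
s=observe(); print(s["time"],s["ee_pos"],s["ee_rot"])
im,d,ci=wcam(); cv2.imwrite("pics/w1.png",im[:,:,::-1]); np.savez("pics/w1.npz",im=im,d=d,E=ci["extrinsics"],ci=[ci["vertical_fov"],ci["cx"],ci["cy"]])
```

```text
1.35 [0.4688729  0.19862609 0.27018275] [-3.14152343e+00 -7.79412190e-04  3.13932353e+00]
```

View pics/w1.png

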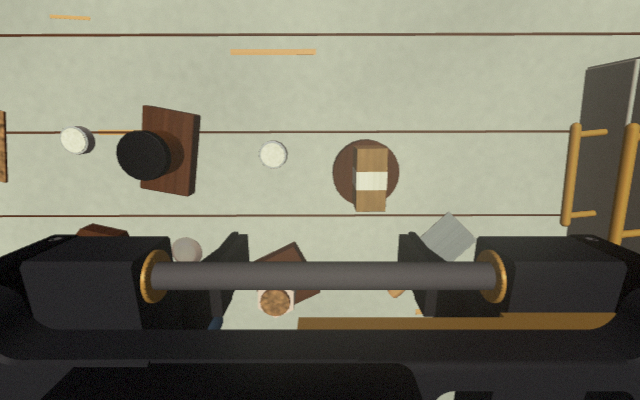

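The wrist view shows the round plinth at (366,172) with the carton on it, the oblong plinth with the jar at (165,150), and the square plinth with the candle at (280,290), partly behind the gripper.

```bash
cat >> h.py <<'E'
def meas(im,d,ci,x,y,zt,r=.075,lo=.007,hi=.006):
    C=cloud(im,d,ci); m=(abs(C[...,0]-x)<r)&(abs(C[...,1]-y)<r)&(C[...,2]>zt-lo)&(C[...,2]<zt+hi)
    m=cv2.morphologyEx(m.astype(np.uint8),cv2.MORPH_OPEN,np.ones((3,3)))
    P=(C[m>0][:,:2]*1000).astype(np.float32)
    w=cv2.convexHull(P); (cx,cy),(a,b),t=cv2.minAreaRect(w)
    if a<b: a,b,t=b,a,t+90
    M=cv2.moments(w)
    c,rad=cv2.minEnclosingCircle(w)
    print("rect",np.round([cx,cy,a,b,(t+90)%180-90],1),"cen",np.round([M["m10"]/M["m00"],M["m01"]/M["m00"]],1),"circ",np.round([*c,rad],1),"z",np.round(np.median(C[m>0][:,2]),4))
E
python3 - <<'E'
from h import *
q=np.load("pics/w1.npz"); ci=dict(extrinsics=q["E"],vertical_fov=q["ci"][0],cx=q["ci"][1],cy=q["ci"][2]); A=(q["im"],q["d"],ci)
print("round");meas(*A,.465,.255,.024)
print("carton");meas(*A,.464,.255,.074,.06)
print("oblong");meas(*A,.435,-.008,.024)
print("jar");meas(*A,.435,-.011,.076,.06)
go(400,-100,270,169)
E
```

```text
round
rect [459.3 254.4  88.9  79.2 -80.9] cen [461.9 254.7] circ [464.4 255.3  44.9] z 0.0236
carton
rect [4.641e+02 2.548e+02 7.610e+01 3.650e+01 2.000e-01] cen [464.  254.9] circ [464.  255.   41.6] z 0.0737
oblong
rect [435.2  -9.4 110.2  66.9 -10.8] cen [435.1  -9. ] circ [435.2  -9.2  62.9] z 0.0235
jar
rect [434.2 -10.9  57.3  56.5 -64. ] cen [434.1 -11.2] circ [434.1 -11.3  29. ] z 0.0755
d mm [ 6.740e+01 -2.997e+02  2.000e-01] rv [-0.    -0.001  0.189] yaw now 179.8 turn -10.8 q6->-1.62
```

Request:
arm_command(
  commands=[
    [-0.01,-0.037,0,0,0,0,1],
    [-0.02,-0.074,0,0,0,0,1],
    [-0.03,-0.111,0,0,0,0,1],
    [-0.04,-0.148,0,0,0,0,1],
    [-0.05,-0.185,0,0,0,0,1],
  ],
)

```text
time: 1.82
ee_pos: [0.5181, 0.0148, 0.2704]
ee_rot: [3.141, -0.001, -3.141]
contact_force: [-0.0, 0.6, 0.1]
grip_width: 0.0866
grip_force: 0.0
```

Request:
arm_command(
  commands=[
    [-0.005,-0.037,0,0,0,0,1],
    [-0.01,-0.074,0,0,0,0,1],
    [-0.015,-0.111,0,0,0,0,1],
    [-0.02,-0.148,0,0,0,0,1],
    [-0.02,-0.165,0,0,0,0,1],
  ],
)

```text
time: 2.23
ee_pos: [0.5395, -0.1532, 0.2704]
ee_rot: [-3.139, 0.001, 3.139]
contact_force: [0.4, 0.0, 0.3]
grip_width: 0.0872
grip_force: 0.0
```

Run:
```python
from h import *
s=observe(); print(s["time"],s["ee_pos"],s["ee_rot"])
A=wcam(); cv2.imwrite("pics/w2.png",A[0][:,:,::-1])
print("hex");meas(*A,.590,-.130,.024)
print("bottle shoulder");meas(*A,.593,-.1305,.082,.05)
print("mat");meas(*A,.42,-.285,.0045,.08,.002,.004)
print("jar");meas(*A,.435,-.011,.076,.06)
go(434.2,-11,150,169); go(434.2,-11,35,169)
```

```text
2.2333 [ 0.53951991 -0.15324072  0.27043151] [-3.13942127e+00  1.37047766e-03  3.13910697e+00]
hex
rect [ 583.4 -133.1   88.2   87.5  -74.7] cen [ 586.7 -132. ] circ [ 589.5 -131.4   50.5] z 0.0237
bottle shoulder
rect [ 593.3 -131.6   43.9   43.2  -86.6] cen [ 593.1 -131.8] circ [ 593.3 -131.8   29.2] z 0.0815
mat
rect [ 420.  -285.2   99.7   89.7  -14.1] cen [ 420.4 -284.9] circ [ 420.8 -281.8   63.1] z 0.0036
jar
rect [434.5 -12.3  57.1  56.8 -31.5] cen [434.5 -12.2] circ [434.6 -12.   29. ] z 0.0754
d mm [105.8 143.9 119.7] rv [-0.003  0.001  0.188] yaw now 179.8 turn -10.8 q6->-1.40
d mm [105.9 144.2 234.7] rv [-0.003  0.001  0.188] yaw now 179.8 turn -10.8 q6->-1.40
```

View pics/w2.png

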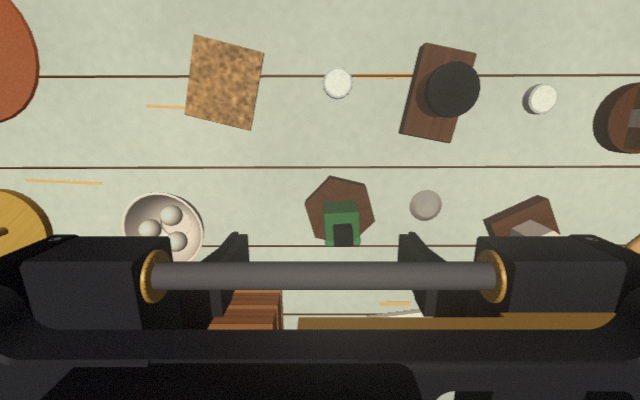

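Here the hex plinth is at (340,208) with the bottle, the mat at (225,82), the jar at (452,90), and a bowl and crate lie clear of the route. Next is the jar.

Request:
arm_command(
  commands=[
    [0.023,0.03,0,0,0,0.1,1],
    [0.046,0.06,0,0,0,0.188,1],
    [0.069,0.09,0,0,0,0.188,1],
    [0.09,0.12,0,0,0,0.188,1],
    [0.106,0.144,0,0,0,0.188,1],
  ],
)

```text
time: 2.7
ee_pos: [0.4292, -0.0026, 0.2701]
ee_rot: [3.14, -0.003, 2.954]
contact_force: [0.2, 0.1, 0.5]
grip_width: 0.087
grip_force: 0.0
```

Request:
arm_command(
  commands=[
    [0,0,0.03,0,0,0,1],
    [0,0,0.06,0,0,0,1],
    [0,0,0.09,0,0,0,1],
    [0,0,0.12,0,0,0,1],
    [0,0,0.13,0,0,0,1],
  ],
)

```text
time: 3.12
ee_pos: [0.4296, -0.0038, 0.1376]
ee_rot: [3.141, -0.006, 2.954]
contact_force: [-0.7, 0.4, -0.3]
grip_width: 0.0871
grip_force: 0.0
```

Run:
```python
from h import *
go(434.4,-11.7,38,169)
```

```text
d mm [-6.8 -7.  99.6] rv [ 0.001 -0.006  0.005] yaw now 169.3 turn -0.3 q6->-1.41
```

Request:
arm_command(
  commands=[
    [-0.007,-0.007,0,0,0,0,1],
    [-0.007,-0.007,0.03,0,0,0,1],
    [-0.007,-0.007,0.06,0,0,0,1],
    [-0.007,-0.007,0.09,0,0,0,1],
    [-0.007,-0.007,0.099,0,0,0,1],
  ],
)

```text
time: 3.53
ee_pos: [0.4377, -0.0137, 0.0395]
ee_rot: [3.141, -0.003, 2.954]
contact_force: [-0.4, -0.7, 0.4]
grip_width: 0.0872
grip_force: 0.0
```

Request:
arm_command(
  commands=[
    [0,0,0,0,0,0,1],
    [0,0,0,0,0,0,1],
    [0,0,0,0,0,0,0.62],
    [0,0,0,0,0,0,0.5],
    [0,0,0,0,0,0,0.4],
  ],
  grip_force=20,
)

```text
time: 3.95
ee_pos: [0.4389, -0.0143, 0.0429]
ee_rot: [-3.141, 0.003, 2.954]
contact_force: [0.2, 0.6, -1.0]
grip_width: 0.0744
grip_force: 0.0
```

Request:
arm_command(
  commands=[
    [0,0,0,0,0,0,0.4],
    [0,0,0,0,0,0,0.4],
    [0,0,0,0,0,0,0.4],
    [0,0,0,0,0,0,0.4],
  ],
)

```text
time: 4.28
ee_pos: [0.4382, -0.014, 0.0421]
ee_rot: [3.142, 0.001, 2.953]
contact_force: [0.6, 0.1, 6.0]
grip_width: 0.0571
grip_force: 20.0
```

Run:
```python
from h import *
print(observe()["ee_pos"],observe()["grip_width"])
go(420,-285,150,180-14)
```

```text
[ 0.4382114  -0.01404603  0.0420795 ] 0.05713375120347068
d mm [ -32.9 -269.6 -107.9] rv [0.    0.001 0.056] yaw now 169.2 turn -3.2 q6->-1.92
```

Request:
arm_command(
  commands=[
    [0,0,-0.02,0,0,0,0.4],
    [0,0,-0.05,0,0,0,0.4],
    [0,0,-0.08,0,0,0,0.4],
    [-0.004,-0.03,-0.09,0,0,0,0.4],
    [-0.008,-0.065,-0.09,0,0,0,0.4],
  ],
)

```text
time: 4.7
ee_pos: [0.4347, -0.0789, 0.1339]
ee_rot: [-3.141, 0.005, 2.959]
contact_force: [1.4, 0.3, -2.4]
grip_width: 0.0569
grip_force: 20.0
```

Request:
arm_command(
  commands=[
    [-0.004,-0.035,0,0,0,0,0.4],
    [-0.008,-0.07,0,0,0,0,0.4],
    [-0.012,-0.105,0,0,0,0,0.4],
    [-0.016,-0.14,0,0,0,0.03,0.4],
    [-0.02,-0.17,0,0,0,0.056,0.4],
  ],
)

```text
time: 5.12
ee_pos: [0.4208, -0.2523, 0.1313]
ee_rot: [-3.142, -0.0, 2.895]
contact_force: [0.9, 0.3, -1.3]
grip_width: 0.0573
grip_force: 20.0
```

Request:
arm_command(
  commands=[
    [-0.004,-0.02,0,0,0,0,0.4],
    [-0.005,-0.033,0.02,0,0,0,0.4],
    [-0.005,-0.033,0.04,0,0,0,0.4],
    [-0.005,-0.033,0.06,0,0,0,0.4],
    [-0.005,-0.033,0.06,0,0,0,0.4],
  ],
)

```text
time: 5.53
ee_pos: [0.416, -0.2818, 0.0683]
ee_rot: [3.137, -0.007, 2.897]
contact_force: [-0.1, 0.8, -1.2]
grip_width: 0.0568
grip_force: 20.0
```

Run:
```python
from h import *
print(observe()["ee_pos"],observe()["grip_width"])
go(420,-285,24,180-14)
```

```text
[ 0.41604441 -0.28176081  0.06828245] 0.05682405761255665
d mm [-4.9 -2.4 44.2] rv [ 0.004 -0.007 -0.001] yaw now 166.0 turn 0.0 q6->-1.92
```

Request:
arm_command(
  commands=[
    [-0.003,-0.002,0.015,0,0,0,0.4],
    [-0.003,-0.002,0.03,0,0,0,0.4],
    [-0.003,-0.002,0.037,0,0,0,0.4],
    [-0.003,-0.002,0.04,0,0,0,0.4],
    [-0.003,-0.002,0.042,0,0,0,0.4],
  ],
)

```text
time: 5.95
ee_pos: [0.4208, -0.2857, 0.0296]
ee_rot: [3.141, -0.001, 2.898]
contact_force: [0.2, 0.4, -1.1]
grip_width: 0.057
grip_force: 20.0
```

Request:
arm_command(
  commands=[
    [0,0,0,0,0,0,0.4],
    [0,0,0.001,0,0,0,0.4],
    [0,0,0.002,0,0,0,0.4],
    [0,0,0.003,0,0,0,0.4],
  ],
)

```text
time: 6.28
ee_pos: [0.4211, -0.2863, 0.0271]
ee_rot: [-3.141, 0.001, 2.898]
contact_force: [-0.4, -0.3, -2.4]
grip_width: 0.0571
grip_force: 20.0
```

Request:
arm_command(
  commands=[
    [0,0,0.001,0,0,0,0.4],
    [0,0,0.002,0,0,0,0.4],
    [0,0,0.003,0,0,0,0.4],
    [0,0,0.003,0,0,0,0.4],
    [0,0,0.003,0,0,0,0.4],
  ],
)

```text
time: 6.7
ee_pos: [0.4208, -0.286, 0.0235]
ee_rot: [3.141, -0.0, 2.898]
contact_force: [-0.2, -0.2, -1.3]
grip_width: 0.0569
grip_force: 20.0
```

Request:
arm_command(
  commands=[
    [0,0,0.001,0,0,0,0.4],
    [0,0,0.002,0,0,0,0.4],
    [0,0,0.002,0,0,0,0.4],
  ],
)

```text
time: 6.95
ee_pos: [0.4209, -0.2862, 0.0222]
ee_rot: [-3.141, 0.0, 2.898]
contact_force: [-0.7, 0.6, 3.1]
grip_width: 0.0571
grip_force: 20.0
```

Request:
arm_command(
  commands=[
    [0,0,0,0,0,0,0.75],
    [0,0,0,0,0,0,0.9],
    [0,0,0,0,0,0,1],
    [0,0,-0.01,0,0,0,1],
    [0,0,-0.035,0,0,0,1],
  ],
)

```text
time: 7.37
ee_pos: [0.4194, -0.2846, 0.055]
ee_rot: [3.138, -0.005, 2.898]
contact_force: [-0.4, -0.6, 0.4]
grip_width: 0.0818
grip_force: 0.0
```

Request:
arm_command(
  commands=[
    [0,0,-0.04,0,0,0,1],
    [0,0,-0.08,0,0,0,1],
    [0,0.03,-0.105,0,0,0,1],
    [0,0.07,-0.105,0,0,0,1],
    [0,0.11,-0.105,0,0,0,1],
  ],
)

```text
time: 7.78
ee_pos: [0.4489, -0.1798, 0.1644]
ee_rot: [-3.139, 0.006, 2.895]
contact_force: [0.3, 0.4, -0.2]
grip_width: 0.0868
grip_force: 0.0
```

Run:
```python
from h import *
print(observe()["ee_pos"],observe()["grip_width"])
go(464,254.9,160,180.3)
A=wcam();print("jar");meas(*A,.42,-.285,.056,.06)
```

```text
[ 0.4488871  -0.17983083  0.1644059 ] 0.08677729398863795
d mm [ 91.6 425.3   2.9] rv [-0.003  0.006 -0.252] yaw now 165.9 turn 14.4 q6->-1.07
jar
rect [ 415.9 -285.    57.    56.7    7.5] cen [ 416.  -285.1] circ [ 416.4 -285.3   29.2] z 0.0556
```

Request:
arm_command(
  commands=[
    [0.008,0.04,0,0,0,0,1],
    [0.016,0.08,0,0,0,0,1],
    [0.024,0.12,0,0,0,0,1],
    [0.032,0.16,0,0,0,0,1],
    [0.042,0.2,0,0,0,0,1],
  ],
)

```text
time: 8.25
ee_pos: [0.455, 0.0265, 0.1621]
ee_rot: [3.142, 0.001, 2.897]
contact_force: [0.6, -0.9, -0.3]
grip_width: 0.0871
grip_force: 0.0
```

Request:
arm_command(
  commands=[
    [0.008,0.04,0,0,0,-0.1,1],
    [0.016,0.08,0,0,0,-0.2,1],
    [0.024,0.12,0,0,0,-0.252,1],
    [0.032,0.16,0,0,0,-0.252,1],
    [0.042,0.195,0,0,0,-0.252,1],
  ],
)

```text
time: 8.67
ee_pos: [0.4615, 0.2267, 0.1622]
ee_rot: [3.141, 0.001, -3.132]
contact_force: [-0.3, -0.9, 0.4]
grip_width: 0.0871
grip_force: 0.0
```

Request:
arm_command(
  commands=[
    [0,0,0,0,0,0,1],
    [0,0,0,0,0,0,1],
  ],
)

```text
time: 8.83
ee_pos: [0.4607, 0.2259, 0.1618]
ee_rot: [-3.141, 0.0, -3.129]
contact_force: [0.2, -0.5, 0.2]
grip_width: 0.0871
grip_force: 0.0
```

Run:
```python
from h import *
print(observe()["ee_pos"])
go(464,254.9,40,180.3)
```

```text
[0.46065079 0.22590167 0.16181203]
d mm [ -3.7  29.  121.8] rv [-0.     0.     0.008] yaw now -179.3 turn -0.4 q6->-1.07
```

Request:
arm_command(
  commands=[
    [-0.004,0.029,0,0,0,0.008,1],
    [-0.004,0.029,0.02,0,0,0.008,1],
    [-0.004,0.029,0.055,0,0,0.008,1],
    [-0.004,0.029,0.09,0,0,0.008,1],
    [-0.004,0.029,0.119,0,0,0.008,1],
  ],
)

```text
time: 9.25
ee_pos: [0.4649, 0.2514, 0.0414]
ee_rot: [-3.141, -0.001, 3.14]
contact_force: [0.1, -0.5, 0.1]
grip_width: 0.087
grip_force: 0.0
```

Request:
arm_command(
  commands=[
    [0,0,0,0,0,0,1],
    [0,0,0,0,0,0,0.7],
    [0,0,0,0,0,0,0.5],
    [0,0,0,0,0,0,0.2],
    [0,0,0,0,0,0,0.2],
  ],
  grip_force=12,
)

```text
time: 9.67
ee_pos: [0.4665, 0.2534, 0.0446]
ee_rot: [3.141, 0.004, 3.141]
contact_force: [-0.3, -1.0, 0.2]
grip_width: 0.0678
grip_force: 0.0
```

Request:
arm_command(
  commands=[
    [0,0,0,0,0,0,0.2],
    [0,0,0,0,0,0,0.2],
    [0,0,0,0,0,0,0.2],
    [0,0,0,0,0,0,0.2],
    [0,0,0,0,0,0,0.2],
  ],
)

```text
time: 10.08
ee_pos: [0.4652, 0.2536, 0.0428]
ee_rot: [3.141, 0.001, -3.141]
contact_force: [-0.3, -0.4, 3.1]
grip_width: 0.0359
grip_force: 12.0
```

Run:
```python
from h import *
print(observe()["ee_pos"],observe()["grip_width"])
go(435.2,-9.1,150,169.2)
```

```text
[0.4651574  0.25357507 0.04280271] 0.03593458266780367
d mm [  29.9 -262.6 -107.3] rv [0.    0.001 0.189] yaw now -180.0 turn -10.8 q6->-1.40
```

Request:
arm_command(
  commands=[
    [0,0,-0.02,0,0,0,0.2],
    [0,0,-0.05,0,0,0,0.2],
    [0,0,-0.08,0,0,0,0.2],
    [0.004,-0.03,-0.09,0,0,0,0.2],
    [0.008,-0.065,-0.09,0,0,0,0.2],
  ],
)

```text
time: 10.5
ee_pos: [0.4594, 0.1897, 0.1353]
ee_rot: [3.14, 0.008, -3.137]
contact_force: [0.4, -1.6, -1.3]
grip_width: 0.0354
grip_force: 12.0
```

Request:
arm_command(
  commands=[
    [0.004,-0.04,0,0,0,0.05,0.2],
    [0.008,-0.08,0,0,0,0.1,0.2],
    [0.012,-0.12,0,0,0,0.15,0.2],
    [0.016,-0.16,0,0,0,0.189,0.2],
    [0.02,-0.195,0,0,0,0.189,0.2],
  ],
)

```text
time: 10.92
ee_pos: [0.4364, -0.0087, 0.1325]
ee_rot: [-3.141, -0.0, 2.951]
contact_force: [1.2, -0.5, -0.1]
grip_width: 0.0355
grip_force: 12.0
```

Request:
arm_command(
  commands=[
    [0,0,0,0,0,0,0.2],
    [0,0,0.02,0,0,0,0.2],
    [0,0,0.05,0,0,0,0.2],
    [0,0,0.05,0,0,0,0.2],
    [0,0,0.05,0,0,0,0.2],
  ],
)

```text
time: 11.33
ee_pos: [0.4356, -0.0059, 0.0815]
ee_rot: [3.141, -0.005, 2.953]
contact_force: [-0.1, 0.5, -1.5]
grip_width: 0.0363
grip_force: 12.0
```

Run:
```python
from h import *
print(observe()["ee_pos"],observe()["grip_width"])
go(436.4,-9.3,43,169.2)
```

```text
[ 0.43556946 -0.00590324  0.08150804] 0.03625131321150663
d mm [-1.7 -3.2 38.5] rv [ 0.    -0.005  0.   ] yaw now 169.2 turn -0.0 q6->-1.40
```

Request:
arm_command(
  commands=[
    [0,-0.003,0.015,0,0,0,0.2],
    [0,-0.003,0.028,0,0,0,0.2],
    [0,-0.003,0.032,0,0,0,0.2],
    [0,-0.003,0.032,0,0,0,0.2],
    [0,-0.003,0.032,0,0,0,0.2],
  ],
)

```text
time: 11.75
ee_pos: [0.437, -0.0094, 0.0515]
ee_rot: [-3.141, 0.001, 2.954]
contact_force: [-0.1, 0.1, -1.8]
grip_width: 0.0359
grip_force: 12.0
```

Run:
```python
from h import *
print(observe()["ee_pos"],observe()["grip_width"])
go(436.4,-9.3,43,169.2)
```

```text
[ 0.4370367  -0.00936554  0.05152129] 0.03593290823865609
d mm [ 0.6 -0.1  8.5] rv [-0.     0.001  0.001] yaw now 169.2 turn -0.0 q6->-1.40
```

Request:
arm_command(
  commands=[
    [0,0,0.003,0,0,0,0.2],
    [0,0,0.005,0,0,0,0.2],
    [0,0,0.006,0,0,0,0.2],
    [0,0,0.007,0,0,0,0.2],
    [0,0,0.007,0,0,0,0.2],
  ],
)

```text
time: 12.17
ee_pos: [0.4365, -0.0096, 0.0435]
ee_rot: [3.142, -0.0, 2.953]
contact_force: [-0.0, -0.1, -0.7]
grip_width: 0.0359
grip_force: 12.0
```

Request:
arm_command(
  commands=[
    [0,0,0.001,0,0,0,0.2],
    [0,0,0.002,0,0,0,0.2],
    [0,0,0.002,0,0,0,0.2],
  ],
)

```text
time: 12.42
ee_pos: [0.4366, -0.0097, 0.0423]
ee_rot: [-3.142, 0.001, 2.953]
contact_force: [-1.0, -0.2, 8.2]
grip_width: 0.0362
grip_force: 12.0
```

Request:
arm_command(
  commands=[
    [0,0,0,0,0,0,0.6],
    [0,0,0,0,0,0,0.8],
    [0,0,0,0,0,0,1],
    [0,0,0,0,0,0,1],
    [0,0,-0.02,0,0,0,1],
  ],
)

```text
time: 12.83
ee_pos: [0.4349, -0.0093, 0.0595]
ee_rot: [3.141, -0.006, 2.953]
contact_force: [-0.4, 0.0, 0.1]
grip_width: 0.0615
grip_force: 0.0
```

Request:
arm_command(
  commands=[
    [0,0,-0.04,0,0,0,1],
    [0,0,-0.075,0,0,0,1],
    [0,-0.035,-0.09,0,0,0,1],
    [0,-0.075,-0.09,0,0,0,1],
    [0,-0.115,-0.09,0,0,0,1],
  ],
)

```text
time: 13.25
ee_pos: [0.4155, -0.1235, 0.153]
ee_rot: [-3.14, 0.004, 2.956]
contact_force: [0.6, -0.2, -0.6]
grip_width: 0.0856
grip_force: 0.0
```

Request:
arm_command(
  commands=[
    [0,-0.035,0,0,0,0,1],
    [0,-0.075,0,0,0,0,1],
    [0,-0.11,0,0,0,0,1],
    [0,-0.13,0,0,0,0,1],
    [0,-0.13,0,0,0,0,1],
  ],
)

```text
time: 13.67
ee_pos: [0.3908, -0.2553, 0.1516]
ee_rot: [-3.139, 0.003, 2.948]
contact_force: [-0.0, -0.9, 0.2]
grip_width: 0.0871
grip_force: 0.0
```

Run:
```python
from h import *
print(observe()["ee_pos"])
A=wcam();print("jar");meas(*A,.417,-.285,.056,.06)
print("carton");meas(*A,.435,-.009,.074,.06)
print("oblong");meas(*A,.435,-.009,.024)
go(416.2,-285.1,21,169)
```

```text
[ 0.39084537 -0.25527511  0.15161305]
jar
rect [ 411.8 -284.9   56.4   49.1   79.5] cen [ 413.6 -285.1] circ [ 415.8 -285.8   29. ] z 0.0557
carton
rect [435.1 -19.5  81.2  30.2   2.2] cen [434.4 -16.2] circ [434.8 -11.6  41.2] z 0.0736
oblong
rect [428.8  -8.9  97.5  67.4 -10.8] cen [418.3 -14.3] circ [428.4 -10.1  58.3] z 0.0236
d mm [-31.6 -27.1 130.4] rv [-0.     0.001 -0.001] yaw now 169.0 turn 0.0 q6->-1.98
```

Request:
arm_command(
  commands=[
    [-0.02,-0.02,0,0,0,0,1],
    [-0.032,-0.027,0.02,0,0,0,1],
    [-0.032,-0.027,0.05,0,0,0,1],
    [-0.032,-0.027,0.085,0,0,0,1],
    [-0.032,-0.027,0.115,0,0,0,1],
  ],
)

```text
time: 14.13
ee_pos: [0.4169, -0.2808, 0.0352]
ee_rot: [3.141, -0.001, 2.954]
contact_force: [-0.0, 0.0, 0.7]
grip_width: 0.0873
grip_force: 0.0
```

Request:
arm_command(
  commands=[
    [0,0,0.007,0,0,0,1],
    [0,0,0.012,0,0,0,1],
    [0,0,0.013,0,0,0,1],
    [0,0,0.013,0,0,0,1],
  ],
)

```text
time: 14.47
ee_pos: [0.4175, -0.2827, 0.0245]
ee_rot: [-3.141, 0.001, 2.954]
contact_force: [-0.7, 0.2, -0.1]
grip_width: 0.087
grip_force: 0.0
```

Run:
```python
from h import *
print(observe()["ee_pos"])
go(416,-285.4,22,169)
```

```text
[ 0.41751143 -0.2827321   0.02450681]
d mm [ 1.  -2.9  2.5] rv [-0.001  0.001  0.004] yaw now 169.2 turn -0.2 q6->-1.98
```

Request:
arm_command(
  commands=[
    [0.001,-0.003,0.002,0,0,0,1],
    [0.001,-0.003,0.002,0,0,0,0.8],
    [0.001,-0.003,0.002,0,0,0,0.6],
    [0.001,-0.003,0.002,0,0,0,0.4],
    [0.001,-0.003,0.002,0,0,0,0.4],
  ],
  grip_force=20,
)

```text
time: 14.88
ee_pos: [0.4155, -0.2858, 0.0221]
ee_rot: [-3.141, 0.001, 2.953]
contact_force: [0.7, -0.5, 0.2]
grip_width: 0.068
grip_force: 0.0
```

Request:
arm_command(
  commands=[
    [0,0,0,0,0,0,0.4],
    [0,0,0,0,0,0,0.4],
    [0,0,0,0,0,0,0.4],
  ],
)

```text
time: 15.13
ee_pos: [0.4153, -0.2856, 0.0217]
ee_rot: [-3.142, 0.0, 2.953]
contact_force: [-0.1, -0.3, 2.0]
grip_width: 0.0571
grip_force: 20.0
```

Run:
```python
from h import *
print(observe()["ee_pos"],observe()["grip_width"])
go(464.4,255.3,120,169)
```

```text
[ 0.4153296  -0.28555694  0.02173497] 0.05709979516377923
d mm [ 53.4 540.4 -98.3] rv [-0.     0.     0.003] yaw now 169.2 turn -0.2 q6->-0.88
```

Request:
arm_command(
  commands=[
    [0,0,-0.02,0,0,0,0.4],
    [0,0,-0.05,0,0,0,0.4],
    [0,0,-0.085,0,0,0,0.4],
    [0,0,-0.115,0,0,0,0.4],
    [0.003,0.02,-0.135,0,0,0,0.4],
  ],
)

```text
time: 15.55
ee_pos: [0.4182, -0.2696, 0.1593]
ee_rot: [-3.136, 0.007, 2.951]
contact_force: [1.0, -0.0, -1.9]
grip_width: 0.0571
grip_force: 20.0
```

Request:
arm_command(
  commands=[
    [0.004,0.04,0,0,0,0,0.4],
    [0.008,0.08,0,0,0,0,0.4],
    [0.012,0.12,0,0,0,0,0.4],
    [0.016,0.16,0,0,0,0,0.4],
    [0.02,0.2,0,0,0,0,0.4],
  ],
)

```text
time: 15.97
ee_pos: [0.4333, -0.0633, 0.1564]
ee_rot: [3.141, -0.001, 2.952]
contact_force: [0.5, 0.6, -1.4]
grip_width: 0.0568
grip_force: 20.0
```

Request:
arm_command(
  commands=[
    [0.004,0.04,0,0,0,0,0.4],
    [0.008,0.08,0,0,0,0,0.4],
    [0.012,0.12,0,0,0,0,0.4],
    [0.016,0.16,0,0,0,0,0.4],
    [0.02,0.2,0,0,0,0,0.4],
  ],
)

```text
time: 16.38
ee_pos: [0.4512, 0.137, 0.1562]
ee_rot: [-3.141, -0.001, 2.953]
contact_force: [1.3, -0.7, -1.4]
grip_width: 0.0566
grip_force: 20.0
```

Request:
arm_command(
  commands=[
    [0.005,0.04,0,0,0,0,0.4],
    [0.008,0.08,0,0,0,0,0.4],
    [0.01,0.115,0.02,0,0,0,0.4],
    [0.01,0.12,0.05,0,0,0,0.4],
    [0.01,0.12,0.08,0,0,0,0.4],
  ],
)

```text
time: 16.8
ee_pos: [0.4657, 0.258, 0.0761]
ee_rot: [3.139, 0.004, 2.957]
contact_force: [-0.5, -0.9, -2.3]
grip_width: 0.0568
grip_force: 20.0
```

Request:
arm_command(
  commands=[
    [0,0,0,0,0,0,0.4],
    [0,0,0,0,0,0,0.4],
    [0,0,0,0,0,0,0.4],
  ],
)

```text
time: 17.05
ee_pos: [0.4649, 0.2545, 0.0772]
ee_rot: [3.142, 0.0, 2.952]
contact_force: [0.3, 0.0, -1.1]
grip_width: 0.0565
grip_force: 20.0
```

Run:
```python
from h import *
print(observe()["ee_pos"],observe()["grip_width"])
go(464.1,255.3,42,169)
```

```text
[0.46491692 0.25454089 0.07716408] 0.05651300577095565
d mm [ 1.   0.6 35.2] rv [0.    0.    0.003] yaw now 169.2 turn -0.2 q6->-0.88
```

Request:
arm_command(
  commands=[
    [0.001,0.001,0.015,0,0,0,0.4],
    [0.001,0.001,0.025,0,0,0,0.4],
    [0.001,0.001,0.031,0,0,0,0.4],
    [0.001,0.001,0.032,0,0,0,0.4],
    [0.001,0.001,0.032,0,0,0,0.4],
  ],
)

```text
time: 17.47
ee_pos: [0.464, 0.2557, 0.0449]
ee_rot: [3.142, 0.0, 2.952]
contact_force: [0.5, -0.1, -2.6]
grip_width: 0.0568
grip_force: 20.0
```

Request:
arm_command(
  commands=[
    [0,0,0.001,0,0,0,0.4],
    [0,0,0.002,0,0,0,0.4],
    [0,0,0.003,0,0,0,0.4],
    [0,0,0.003,0,0,0,0.4],
    [0,0,0.003,0,0,0,0.4],
  ],
)

```text
time: 17.88
ee_pos: [0.4642, 0.256, 0.0418]
ee_rot: [3.141, 0.001, 2.953]
contact_force: [0.2, -0.3, -1.5]
grip_width: 0.0571
grip_force: 20.0
```

Request:
arm_command(
  commands=[
    [0,0,0.001,0,0,0,0.4],
    [0,0,0.0015,0,0,0,0.4],
    [0,0,0.0015,0,0,0,0.4],
  ],
)

```text
time: 18.13
ee_pos: [0.4642, 0.256, 0.0417]
ee_rot: [3.141, 0.001, 2.953]
contact_force: [-1.9, -1.7, 10.5]
grip_width: 0.0572
grip_force: 20.0
```

Request:
arm_command(
  commands=[
    [0,0,0,0,0,0,0.75],
    [0,0,0,0,0,0,0.9],
    [0,0,0,0,0,0,1],
    [0,0,0,0,0,0,1],
    [0,0,-0.02,0,0,0,1],
  ],
)

```text
time: 18.55
ee_pos: [0.4616, 0.2552, 0.0575]
ee_rot: [-3.138, -0.006, 2.953]
contact_force: [-1.0, -0.1, 0.2]
grip_width: 0.0819
grip_force: 0.0
```

Request:
arm_command(
  commands=[
    [0,0,-0.04,0,0,0,1],
    [0,0,-0.08,0,0,0,1],
    [-0.01,-0.005,-0.115,0,0,0,1],
    [-0.035,-0.015,-0.145,0,0,0,1],
    [-0.06,-0.03,-0.17,0,0,0,1],
  ],
)

```text
time: 18.97
ee_pos: [0.5175, 0.216, 0.2328]
ee_rot: [3.14, 0.002, 2.955]
contact_force: [1.0, -0.5, -0.0]
grip_width: 0.0868
grip_force: 0.0
```

Request:
arm_command(
  commands=[
    [-0.03,-0.01,-0.015,0,0,0,1],
    [-0.06,-0.02,-0.025,0,0,0,1],
    [-0.09,-0.03,-0.03,0,0,0,1],
    [-0.113,-0.043,-0.03,0,0,0,1],
    [-0.113,-0.043,-0.03,0,0,0,1],
  ],
)

```text
time: 19.38
ee_pos: [0.6247, 0.1481, 0.2602]
ee_rot: [-3.141, 0.005, 2.949]
contact_force: [-0.0, -0.6, 0.1]
grip_width: 0.0871
grip_force: 0.0
```

Request:
arm_command(
  commands=[
    [0,0,0,0,0,0,1],
    [0,0,0,0,0,0,1],
    [0,0,0,0,0,0,1],
  ],
)

```text
time: 19.63
ee_pos: [0.6186, 0.1525, 0.2594]
ee_rot: [-3.141, -0.002, 2.954]
contact_force: [0.2, 0.3, 0.7]
grip_width: 0.0872
grip_force: 0.0
```

Run:
```python
from h import *
print(observe()["ee_pos"],observe()["ee_rot"])
A=wcam();cv2.imwrite("pics/w3.png",A[0][:,:,::-1])
print("jar");meas(*A,.464,.255,.076,.06)
print("round");meas(*A,.464,.255,.024)
print("square");meas(*A,.625,.138,.024)
print("candle rim");meas(*A,.626,.134,.068,.06,.004,.004)
print("candle cork");meas(*A,.626,.134,.076,.06,.003,.006)
print("carton");meas(*A,.435,-.009,.074,.06)
print("oblong");meas(*A,.435,-.009,.024)
```

```text
[0.61862369 0.15251789 0.25939838] [-3.14136317e+00 -2.31396903e-03  2.95360456e+00]
jar
rect [470.3 253.7  56.8  47.4  79.2] cen [468.4 254.2] circ [465.8 255.   29. ] z 0.0753
round
rect [473.  248.6  89.1  67.8  50.4] cen [470.5 250.8] circ [465.  255.4  44.9] z 0.0233
square
rect [625.8 137.   84.4  83.9  27.3] cen [625.7 137.1] circ [625.7 137.7  57.4] z 0.0237
candle rim
rect [627.5 134.   53.7  48.1  56.9] cen [627.3 133.8] circ [627.2 134.   27.2] z 0.0677
candle cork
rect [627.2 133.6  38.6  38.3 -10.7] cen [627.1 133.8] circ [627.3 133.8  19.8] z 0.0756
carton
rect [435.5 -10.3  75.6  38.9 -10.4] cen [435.6  -9.9] circ [435.8  -9.2  41.3] z 0.0734
oblong
rect [435.5  -8.7 108.6  66.1 -11.2] cen [441.6  -4.6] circ [435.5  -9.1  63.1] z 0.0233
```

View pics/w3.png

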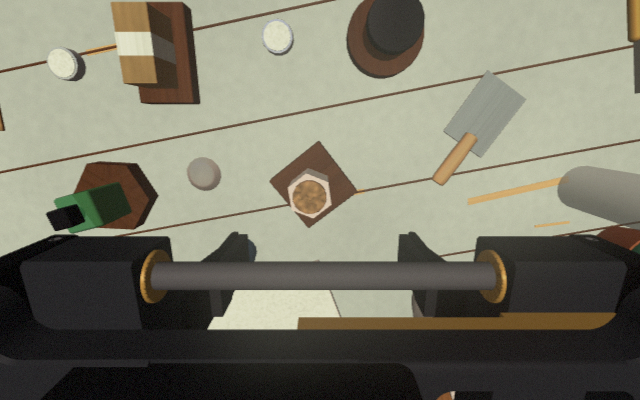

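The view shows the carton (150,45) on the oblong plinth and the jar (395,25) on the round one. Both sit within about 1 mm of centre. The candle is at (310,195). Second pair next.

Run:
```python
from h import *
go(627.3,133.9,42,176.9)
```

```text
d mm [-12.3 -16.8 217.6] rv [-0.    -0.002 -0.133] yaw now 169.3 turn 7.6 q6->-1.31
```

Request:
arm_command(
  commands=[
    [-0.012,-0.017,0,0,0,-0.08,1],
    [-0.012,-0.017,0.03,0,0,-0.133,1],
    [-0.012,-0.017,0.07,0,0,-0.133,1],
    [-0.012,-0.017,0.11,0,0,-0.133,1],
    [-0.012,-0.017,0.14,0,0,-0.133,1],
  ],
)

```text
time: 20.1
ee_pos: [0.6265, 0.1336, 0.1176]
ee_rot: [-3.141, -0.003, 3.087]
contact_force: [-0.5, 0.5, 1.2]
grip_width: 0.087
grip_force: 0.0
```

Request:
arm_command(
  commands=[
    [0,0,0,0,0,0,1],
    [0,0,0,0,0,0,1],
    [0,0,0,0,0,0,1],
  ],
)

```text
time: 20.35
ee_pos: [0.6298, 0.1335, 0.1219]
ee_rot: [3.141, 0.003, 3.087]
contact_force: [0.7, -1.4, 0.4]
grip_width: 0.0868
grip_force: 0.0
```

Run:
```python
from h import *
go(627.3,133.9,42,176.9)
```

```text
d mm [ 2.8  0.3 79.9] rv [ 0.     0.003 -0.001] yaw now 176.9 turn 0.0 q6->-1.31
```

Request:
arm_command(
  commands=[
    [0.002,0,0.02,0,0,0,1],
    [0.002,0,0.05,0,0,0,1],
    [0.002,0,0.073,0,0,0,1],
    [0.002,0,0.079,0,0,0,1],
    [0.002,0,0.079,0,0,0,1],
  ],
)

```text
time: 20.77
ee_pos: [0.627, 0.1332, 0.0417]
ee_rot: [3.142, 0.0, 3.086]
contact_force: [-0.3, -0.1, 0.9]
grip_width: 0.0867
grip_force: 0.0
```

Request:
arm_command(
  commands=[
    [0,0,0,0,0,0,0.8],
    [0,0,0,0,0,0,0.65],
    [0,0,0,0,0,0,0.5],
    [0,0,0,0,0,0,0.35],
    [0,0,0,0,0,0,0.35],
  ],
  grip_force=20,
)

```text
time: 21.18
ee_pos: [0.6273, 0.133, 0.0422]
ee_rot: [3.141, 0.002, 3.086]
contact_force: [0.5, 0.2, -0.1]
grip_width: 0.0615
grip_force: 0.0
```

Request:
arm_command(
  commands=[
    [0,0,0,0,0,0,0.35],
    [0,0,0,0,0,0,0.35],
    [0,0,0,0,0,0,0.35],
  ],
)

```text
time: 21.43
ee_pos: [0.6269, 0.1332, 0.0414]
ee_rot: [3.141, 0.001, 3.086]
contact_force: [-0.5, 0.3, 3.2]
grip_width: 0.048
grip_force: 20.0
```

Run:
```python
from h import *
print(observe()["ee_pos"],observe()["grip_width"])
go(420,-285,150,176.9)
```

```text
[0.62689978 0.13318082 0.04136479] 0.04798973468872811
d mm [ 183.1 -429.1 -108.9] rv [ 0.     0.001 -0.002] yaw now 176.8 turn 0.1 q6->-2.11
```

Request:
arm_command(
  commands=[
    [0,0,-0.02,0,0,0,0.35],
    [0,0,-0.055,0,0,0,0.35],
    [0,0,-0.09,0,0,0,0.35],
    [0.006,-0.015,-0.115,0,0,0,0.35],
    [0.02,-0.045,-0.12,0,0,0,0.35],
  ],
)

```text
time: 21.85
ee_pos: [0.609, 0.0911, 0.1659]
ee_rot: [3.14, 0.013, 3.089]
contact_force: [0.9, -0.8, -0.5]
grip_width: 0.0478
grip_force: 20.0
```

Request:
arm_command(
  commands=[
    [0.016,-0.037,0,0,0,0,0.35],
    [0.032,-0.074,0,0,0,0,0.35],
    [0.048,-0.111,0,0,0,0,0.35],
    [0.064,-0.148,0,0,0,0,0.35],
    [0.08,-0.185,0,0,0,0,0.35],
  ],
)

```text
time: 22.27
ee_pos: [0.5123, -0.0923, 0.1607]
ee_rot: [3.141, -0.001, 3.087]
contact_force: [0.6, 0.3, -2.4]
grip_width: 0.0479
grip_force: 20.0
```

Request:
arm_command(
  commands=[
    [0.016,-0.037,0,0,0,0,0.35],
    [0.032,-0.074,0,0,0,0,0.35],
    [0.048,-0.111,0,0,0,0,0.35],
    [0.064,-0.148,0,0,0,0,0.35],
    [0.08,-0.185,0,0,0,0,0.35],
  ],
)

```text
time: 22.68
ee_pos: [0.4222, -0.2726, 0.1607]
ee_rot: [3.141, -0.001, 3.086]
contact_force: [1.5, 0.6, -2.2]
grip_width: 0.0477
grip_force: 20.0
```

Request:
arm_command(
  commands=[
    [0.003,-0.014,0.01,0,0,0,0.35],
    [0.003,-0.014,0.04,0,0,0,0.35],
    [0.003,-0.014,0.08,0,0,0,0.35],
    [0.003,-0.014,0.11,0,0,0,0.35],
    [0.003,-0.014,0.11,0,0,0,0.35],
  ],
)

```text
time: 23.1
ee_pos: [0.4166, -0.2819, 0.0455]
ee_rot: [3.132, -0.01, 3.085]
contact_force: [-0.6, 0.8, -2.7]
grip_width: 0.0481
grip_force: 20.0
```

Run:
```python
from h import *
print(observe()["ee_pos"],observe()["grip_width"])
go(420,-285,22,176.9)
```

```text
[ 0.41664891 -0.28194767  0.04554254] 0.048074295156626846
d mm [-3.7 -3.1 23.5] rv [ 0.009 -0.01  -0.003] yaw now 176.8 turn 0.1 q6->-2.11
```

Request:
arm_command(
  commands=[
    [0,0,0.01,0,0,0,0.35],
    [0,0,0.02,0,0,0,0.35],
    [0,0,0.025,0,0,0,0.35],
    [0,0,0.026,0,0,0,0.35],
    [0,0,0.026,0,0,0,0.35],
  ],
)

```text
time: 23.52
ee_pos: [0.4205, -0.2854, 0.0257]
ee_rot: [-3.141, 0.001, 3.086]
contact_force: [-0.2, 0.2, -3.0]
grip_width: 0.0477
grip_force: 20.0
```

Request:
arm_command(
  commands=[
    [0,0,0.001,0,0,0,0.35],
    [0,0,0.002,0,0,0,0.35],
    [0,0,0.003,0,0,0,0.35],
    [0,0,0.003,0,0,0,0.35],
    [0,0,0.003,0,0,0,0.35],
  ],
)

```text
time: 23.93
ee_pos: [0.4201, -0.2853, 0.0222]
ee_rot: [-3.141, 0.0, 3.086]
contact_force: [0.6, 0.2, -2.5]
grip_width: 0.0477
grip_force: 20.0
```

Request:
arm_command(
  commands=[
    [0,0,0.001,0,0,0,0.35],
    [0,0,0.0015,0,0,0,0.35],
    [0,0,0.0015,0,0,0,0.35],
  ],
)

```text
time: 24.18
ee_pos: [0.4201, -0.2853, 0.0213]
ee_rot: [-3.141, 0.0, 3.086]
contact_force: [-1.0, 0.4, 4.8]
grip_width: 0.0475
grip_force: 20.0
```

Request:
arm_command(
  commands=[
    [0,0,0,0,0,0,0.65],
    [0,0,0,0,0,0,0.85],
    [0,0,0,0,0,0,1],
    [0,0,0,0,0,0,1],
    [0,0,-0.02,0,0,0,1],
  ],
)

```text
time: 24.6
ee_pos: [0.4185, -0.2838, 0.0382]
ee_rot: [3.137, -0.005, 3.086]
contact_force: [0.3, 1.0, -0.5]
grip_width: 0.0736
grip_force: 0.0
```

Request:
arm_command(
  commands=[
    [0,0,-0.04,0,0,0,1],
    [0,0,-0.08,0,0,0,1],
    [-0.02,0.01,-0.11,0,0,0,1],
    [-0.05,0.03,-0.13,0,0,0,1],
    [-0.08,0.06,-0.14,0,0,0,1],
  ],
)

```text
time: 25.02
ee_pos: [0.5045, -0.2335, 0.1841]
ee_rot: [-3.136, 0.007, 3.082]
contact_force: [0.7, -1.2, -0.7]
grip_width: 0.087
grip_force: 0.0
```

Request:
arm_command(
  commands=[
    [-0.02,0.02,-0.02,0,0,0,1],
    [-0.04,0.04,-0.04,0,0,0,1],
    [-0.06,0.06,-0.06,0,0,0,1],
    [-0.08,0.08,-0.07,0,0,0,1],
    [-0.1,0.09,-0.07,0,0,0,1],
  ],
)

```text
time: 25.43
ee_pos: [0.6089, -0.1445, 0.2532]
ee_rot: [-3.141, 0.005, 3.088]
contact_force: [0.8, -0.8, -0.1]
grip_width: 0.0872
grip_force: 0.0
```

Request:
arm_command(
  commands=[
    [0,0,0,0,0,0,1],
    [0,0,0,0,0,0,1],
    [0,0,0,0,0,0,1],
  ],
)

```text
time: 25.68
ee_pos: [0.6055, -0.1466, 0.2492]
ee_rot: [3.141, -0.003, 3.086]
contact_force: [0.4, -0.0, -0.6]
grip_width: 0.0868
grip_force: 0.0
```

Run:
```python
from h import *
print(observe()["ee_pos"],observe()["ee_rot"])
A=wcam();cv2.imwrite("pics/w4.png",A[0][:,:,::-1])
print("hex");meas(*A,.590,-.131,.024)
print("bottle shoulder");meas(*A,.593,-.131,.082,.04)
print("cap");meas(*A,.593,-.131,.108,.04)
print("candle rim");meas(*A,.42,-.285,.048,.06,.004,.004)
go(593.3,-131,90,180)
```

```text
[ 0.6054952  -0.14662543  0.24916705] [ 3.14114233e+00 -2.72207173e-03  3.08591616e+00]
hex
rect [ 589.9 -131.3   98.9   88.3   76.2] cen [ 589.8 -131.4] circ [ 589.6 -131.7   50. ] z 0.0236
bottle shoulder
rect [ 593.8 -131.6   44.    43.9  -86.7] cen [ 593.7 -131.5] circ [ 594.  -131.4   29.5] z 0.0814
cap
rect [ 593.8 -131.5   22.1   21.9    3.6] cen [ 593.5 -131.6] circ [ 593.5 -131.7   14.2] z 0.1075
candle rim
rect [ 425.7 -286.    49.8   43.9   88.9] cen [ 423.2 -285.5] circ [ 420.8 -285.6   27.5] z 0.0474
d mm [ 12.4  15.2 159.2] rv [ 0.001 -0.003 -0.056] yaw now 176.8 turn 3.2 q6->-1.79
```

View pics/w4.png

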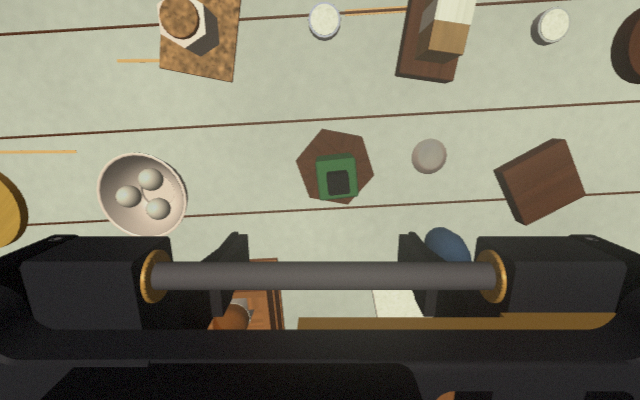

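The bottle (338,175) is on the hex plinth, the candle (182,20) is upright on the mat, and the square plinth (540,182) is empty.

Request:
arm_command(
  commands=[
    [0.012,0.015,0,0,0,-0.06,1],
    [0.012,0.015,0.02,0,0,-0.115,1],
    [0.012,0.015,0.055,0,0,-0.115,1],
    [0.012,0.015,0.09,0,0,-0.115,1],
    [0.012,0.015,0.1,0,0,-0.115,1],
  ],
)

```text
time: 26.15
ee_pos: [0.5909, -0.1305, 0.1452]
ee_rot: [3.137, -0.01, -3.084]
contact_force: [-0.7, 0.7, -0.5]
grip_width: 0.0869
grip_force: 0.0
```

Request:
arm_command(
  commands=[
    [0,0,0,0,0,0,1],
    [0,0,0,0,0,0,1],
    [0,0,0,0,0,0,1],
  ],
)

```text
time: 26.4
ee_pos: [0.5967, -0.1321, 0.1519]
ee_rot: [-3.14, 0.003, -3.083]
contact_force: [-0.1, -0.9, 0.2]
grip_width: 0.087
grip_force: 0.0
```

Run:
```python
from h import *
go(593.6,-131.5,56,183.4)
```

```text
d mm [ 3.4  0.9 95.9] rv [-0.002  0.003 -0.001] yaw now -176.6 turn 0.0 q6->-1.85
```

Request:
arm_command(
  commands=[
    [0.002,0.001,0.02,0,0,0,1],
    [0.002,0.001,0.05,0,0,0,1],
    [0.002,0.001,0.08,0,0,0,1],
    [0.002,0.001,0.095,0,0,0,1],
    [0.002,0.001,0.095,0,0,0,1],
  ],
)

```text
time: 26.82
ee_pos: [0.5926, -0.1299, 0.0537]
ee_rot: [3.14, -0.003, -3.083]
contact_force: [-0.3, 0.3, 0.3]
grip_width: 0.0873
grip_force: 0.0
```

Request:
arm_command(
  commands=[
    [0,0,0,0,0,0,0.8],
    [0,0,0,0,0,0,0.65],
    [0,0,0,0,0,0,0.5],
    [0,0,0,0,0,0,0.3],
    [0,0,0,0,0,0,0.3],
  ],
  grip_force=20,
)

```text
time: 27.23
ee_pos: [0.5943, -0.1305, 0.0565]
ee_rot: [-3.14, 0.002, -3.082]
contact_force: [-0.7, 0.5, -0.3]
grip_width: 0.0616
grip_force: 0.0
```

Request:
arm_command(
  commands=[
    [0,0,0,0,0,0,0.3],
    [0,0,0,0,0,0,0.3],
    [0,0,0,0,0,0,0.3],
    [0,0,0,0,0,0,0.3],
  ],
)

```text
time: 27.57
ee_pos: [0.5937, -0.1303, 0.0554]
ee_rot: [-3.141, 0.0, -3.082]
contact_force: [-0.9, 0.4, 2.8]
grip_width: 0.044
grip_force: 20.0
```

Run:
```python
from h import *
print(observe()["ee_pos"],observe()["grip_width"])
go(625.5,137.3,150,207.3)
```

```text
[ 0.59366035 -0.13031584  0.05540557] 0.04401789422573753
d mm [-47.7 265.2 -94.7] rv [-0.     0.    -0.417] yaw now -176.6 turn 23.9 q6->-1.83
```

Request:
arm_command(
  commands=[
    [0,0,-0.02,0,0,0,0.3],
    [0,0,-0.055,0,0,0,0.3],
    [0,0,-0.085,0,0,0,0.3],
    [-0.005,0.025,-0.09,0,0,0,0.3],
    [-0.012,0.065,-0.09,0,0,0,0.3],
  ],
)

```text
time: 27.98
ee_pos: [0.6043, -0.0682, 0.148]
ee_rot: [-3.138, 0.007, -3.088]
contact_force: [1.5, -0.4, -2.1]
grip_width: 0.0437
grip_force: 20.0
```

Request:
arm_command(
  commands=[
    [-0.007,0.04,0,0,0,-0.1,0.3],
    [-0.014,0.08,0,0,0,-0.2,0.3],
    [-0.021,0.12,0,0,0,-0.3,0.3],
    [-0.028,0.16,0,0,0,-0.38,0.3],
    [-0.036,0.199,0,0,0,-0.417,0.3],
  ],
)

```text
time: 28.4
ee_pos: [0.6248, 0.1383, 0.1444]
ee_rot: [3.141, -0.002, -2.662]
contact_force: [0.7, -0.2, -1.5]
grip_width: 0.0438
grip_force: 20.0
```

Request:
arm_command(
  commands=[
    [0,0,0,0,0,0,0.3],
    [0,0,0.02,0,0,0,0.3],
    [0,0,0.05,0,0,0,0.3],
    [0,0,0.06,0,0,0,0.3],
    [0,0,0.06,0,0,0,0.3],
  ],
)

```text
time: 28.82
ee_pos: [0.6224, 0.1359, 0.0814]
ee_rot: [3.138, -0.008, -2.666]
contact_force: [-0.1, -0.3, -1.6]
grip_width: 0.044
grip_force: 20.0
```

Request:
arm_command(
  commands=[
    [0,0,0,0,0,0,0.3],
    [0,0,0,0,0,0,0.3],
    [0,0,0,0,0,0,0.3],
  ],
)

```text
time: 29.07
ee_pos: [0.6271, 0.1359, 0.0867]
ee_rot: [-3.14, 0.003, -2.666]
contact_force: [0.1, -0.7, -0.9]
grip_width: 0.0443
grip_force: 20.0
```

Run:
```python
from h import *
print(observe()["ee_pos"],observe()["grip_width"])
go(625.6,137.3,55.4,207.3)
```

```text
[0.62707098 0.13591458 0.08666302] 0.04432301096388797
d mm [ 0.8  1.9 31.3] rv [-0.001  0.003 -0.001] yaw now -152.7 turn 0.0 q6->-1.83
```

Request:
arm_command(
  commands=[
    [0.001,0.002,0.012,0,0,0,0.3],
    [0.001,0.002,0.022,0,0,0,0.3],
    [0.001,0.002,0.027,0,0,0,0.3],
    [0.001,0.002,0.027,0,0,0,0.3],
    [0.001,0.002,0.027,0,0,0,0.3],
  ],
)

```text
time: 29.48
ee_pos: [0.6234, 0.1375, 0.0572]
ee_rot: [3.141, -0.002, -2.665]
contact_force: [0.4, -0.4, -1.6]
grip_width: 0.0438
grip_force: 20.0
```

Request:
arm_command(
  commands=[
    [0,0,0,0,0,0,0.3],
    [0,0,0,0,0,0,0.3],
  ],
)

```text
time: 29.65
ee_pos: [0.6244, 0.1375, 0.0584]
ee_rot: [-3.141, 0.001, -2.665]
contact_force: [0.3, -0.0, -2.4]
grip_width: 0.0437
grip_force: 20.0
```

Run:
```python
from h import *
go(625.6,137.3,55.4,207.3)
```

```text
d mm [-1.  -0.8  3. ] rv [-0.     0.001 -0.   ] yaw now -152.7 turn 0.0 q6->-1.83
```

Request:
arm_command(
  commands=[
    [-0.001,-0.001,0.001,0,0,0,0.3],
    [-0.001,-0.001,0.002,0,0,0,0.3],
    [-0.001,-0.001,0.003,0,0,0,0.3],
    [-0.001,-0.001,0.003,0,0,0,0.3],
    [-0.001,-0.001,0.003,0,0,0,0.3],
  ],
)

```text
time: 30.07
ee_pos: [0.6258, 0.1371, 0.0554]
ee_rot: [-3.141, 0.001, -2.665]
contact_force: [-0.0, 0.6, -0.2]
grip_width: 0.0438
grip_force: 20.0
```

Request:
arm_command(
  commands=[
    [0,0,0.001,0,0,0,0.3],
    [0,0,0.001,0,0,0,0.3],
    [0,0,0.001,0,0,0,0.3],
  ],
)

```text
time: 30.32
ee_pos: [0.6258, 0.1371, 0.0554]
ee_rot: [-3.141, 0.001, -2.665]
contact_force: [-0.9, -0.7, 4.9]
grip_width: 0.044
grip_force: 20.0
```

Request:
arm_command(
  commands=[
    [0,0,0,0,0,0,0.6],
    [0,0,0,0,0,0,0.8],
    [0,0,0,0,0,0,1],
    [0,0,0,0,0,0,1],
    [0,0,-0.015,0,0,0,1],
  ],
)

```text
time: 30.73
ee_pos: [0.623, 0.1369, 0.0664]
ee_rot: [3.139, -0.006, -2.665]
contact_force: [-0.7, 0.4, 0.2]
grip_width: 0.0694
grip_force: 0.0
```

Request:
arm_command(
  commands=[
    [0,0,-0.03,0,0,0,1],
    [0,0,-0.065,0,0,0,1],
    [0,0,-0.1,0,0,0,1],
    [0,0,-0.13,0,0,0,1],
    [0.01,-0.01,-0.15,0,0,0,1],
  ],
)

```text
time: 31.15
ee_pos: [0.6229, 0.1255, 0.2227]
ee_rot: [-3.14, 0.006, -2.663]
contact_force: [1.3, 0.4, 0.8]
grip_width: 0.0869
grip_force: 0.0
```

Request:
arm_command(
  commands=[
    [0.032,-0.024,0,0,0,0.1,1],
    [0.064,-0.048,0,0,0,0.2,1],
    [0.096,-0.072,0,0,0,0.3,1],
    [0.128,-0.096,0,0,0,0.42,1],
    [0.16,-0.12,0,0,0,0.53,1],
  ],
)

```text
time: 31.57
ee_pos: [0.5327, -0.0576, 0.2191]
ee_rot: [-3.142, -0.0, 3.083]
contact_force: [-0.3, -0.5, 1.1]
grip_width: 0.0868
grip_force: 0.0
```

Run:
```python
from h import *
print(observe()["ee_pos"],observe()["grip_width"])
go(420.8,-285.6,150,176.9)
```

```text
[ 0.53267849 -0.0575586   0.21909836] 0.08679087877296146
d mm [  98.3 -234.2   69.1] rv [-0.    -0.    -0.005] yaw now 176.6 turn 0.3 q6->-2.11
```

Request:
arm_command(
  commands=[
    [0.016,-0.037,0.01,0,0,0,1],
    [0.032,-0.074,0.02,0,0,0,1],
    [0.048,-0.111,0.03,0,0,0,1],
    [0.064,-0.148,0.04,0,0,0,1],
    [0.08,-0.185,0.05,0,0,0,1],
  ],
)

```text
time: 31.98
ee_pos: [0.4429, -0.2383, 0.1688]
ee_rot: [-3.141, 0.0, 3.088]
contact_force: [1.1, -0.5, 0.4]
grip_width: 0.0872
grip_force: 0.0
```

Request:
arm_command(
  commands=[
    [0.015,-0.037,0,0,0,0,1],
    [0.018,-0.047,0.03,0,0,0,1],
    [0.018,-0.047,0.06,0,0,0,1],
    [0.018,-0.047,0.07,0,0,0,1],
    [0.018,-0.047,0.07,0,0,0,1],
  ],
)

```text
time: 32.4
ee_pos: [0.4217, -0.2813, 0.0967]
ee_rot: [3.137, -0.005, 3.087]
contact_force: [-0.1, 1.7, -0.3]
grip_width: 0.0871
grip_force: 0.0
```

Request:
arm_command(
  commands=[
    [0,0,0,0,0,-0.005,1],
    [0,0,0,0,0,-0.005,1],
    [0,0,0,0,0,-0.005,1],
  ],
)

```text
time: 32.65
ee_pos: [0.4246, -0.2828, 0.1005]
ee_rot: [-3.14, 0.002, 3.094]
contact_force: [0.0, 0.9, -0.2]
grip_width: 0.087
grip_force: 0.0
```

Run:
```python
from h import *
print(observe()["ee_pos"],observe()["grip_width"])
go(420.6,-285.5,21.5,176.9)
```

```text
[ 0.42464375 -0.28284542  0.10051937] 0.08695114116802459
d mm [ 4.1 -2.7 79. ] rv [-0.002  0.002  0.007] yaw now 177.3 turn -0.4 q6->-2.11
```

Request:
arm_command(
  commands=[
    [0.004,-0.003,0.02,0,0,0.006,1],
    [0.004,-0.003,0.05,0,0,0.006,1],
    [0.004,-0.003,0.073,0,0,0.006,1],
    [0.004,-0.003,0.079,0,0,0.006,1],
    [0.004,-0.003,0.079,0,0,0.006,1],
  ],
)

```text
time: 33.07
ee_pos: [0.4193, -0.2849, 0.0196]
ee_rot: [3.14, -0.001, 3.088]
contact_force: [0.0, -0.1, 0.2]
grip_width: 0.0871
grip_force: 0.0
```

Request:
arm_command(
  commands=[
    [0,0,0,0,0,0,0.8],
    [0,0,0,0,0,0,0.65],
    [0,0,0,0,0,0,0.5],
    [0,0,0,0,0,0,0.35],
    [0,0,0,0,0,0,0.35],
  ],
  grip_force=20,
)

```text
time: 33.48
ee_pos: [0.4198, -0.286, 0.021]
ee_rot: [-3.14, 0.001, 3.087]
contact_force: [-1.0, -0.1, -0.6]
grip_width: 0.0616
grip_force: 0.0
```

Request:
arm_command(
  commands=[
    [0,0,0,0,0,0,0.35],
    [0,0,0,0,0,0,0.35],
    [0,0,0,0,0,0,0.35],
    [0,0,0,0,0,0,0.35],
  ],
)

```text
time: 33.82
ee_pos: [0.4195, -0.2856, 0.0204]
ee_rot: [-3.141, 0.0, 3.087]
contact_force: [-0.5, 0.4, 3.5]
grip_width: 0.0475
grip_force: 20.0
```

Run:
```python
from h import *
print(observe()["ee_pos"],observe()["grip_width"])
go(589.7,-131.3,120,195.6)
```

```text
[ 0.41945935 -0.28562356  0.02039192] 0.047508206153517085
d mm [-161.6  163.4  -99.6] rv [-0.     0.    -0.327] yaw now 176.9 turn 18.7 q6->-2.06
```

Request:
arm_command(
  commands=[
    [0,0,-0.02,0,0,0,0.35],
    [0,0,-0.055,0,0,0,0.35],
    [0,0,-0.085,0,0,0,0.35],
    [-0.015,0.015,-0.1,0,0,0,0.35],
    [-0.035,0.035,-0.1,0,0,0,0.35],
  ],
)

```text
time: 34.23
ee_pos: [0.4573, -0.2548, 0.1233]
ee_rot: [-3.137, 0.005, 3.083]
contact_force: [0.4, 0.0, -1.7]
grip_width: 0.048
grip_force: 20.0
```

Request:
arm_command(
  commands=[
    [-0.026,0.026,0,0,0,-0.08,0.35],
    [-0.052,0.052,0,0,0,-0.16,0.35],
    [-0.078,0.078,0,0,0,-0.24,0.35],
    [-0.104,0.104,0,0,0,-0.327,0.35],
    [-0.125,0.128,0,0,0,-0.327,0.35],
  ],
)

```text
time: 34.65
ee_pos: [0.5894, -0.1298, 0.1195]
ee_rot: [3.141, -0.0, -2.866]
contact_force: [-0.1, -0.4, -2.6]
grip_width: 0.0481
grip_force: 20.0
```

Request:
arm_command(
  commands=[
    [0,0,0,0,0,0,0.35],
    [0,0,0.02,0,0,0,0.35],
    [0,0,0.05,0,0,0,0.35],
    [0,0,0.05,0,0,0,0.35],
    [0,0,0.05,0,0,0,0.35],
  ],
)

```text
time: 35.07
ee_pos: [0.5856, -0.1309, 0.0681]
ee_rot: [3.137, -0.005, -2.87]
contact_force: [0.0, -0.7, -2.7]
grip_width: 0.0479
grip_force: 20.0
```

Request:
arm_command(
  commands=[
    [0,0,0,0,0,0,0.35],
    [0,0,0,0,0,0,0.35],
    [0,0,0,0,0,0,0.35],
  ],
)

```text
time: 35.32
ee_pos: [0.5889, -0.1323, 0.0717]
ee_rot: [-3.14, 0.002, -2.87]
contact_force: [-0.1, -0.6, -2.2]
grip_width: 0.0476
grip_force: 20.0
```

Run:
```python
from h import *
print(observe()["ee_pos"],observe()["grip_width"])
go(588.8,-131.5,40.4,195.6)
```

```text
[ 0.58893688 -0.13231234  0.07167459] 0.04764238313812434
d mm [-0.   0.9 31.3] rv [-0.002  0.002 -0.001] yaw now -164.4 turn 0.0 q6->-2.06
```

Request:
arm_command(
  commands=[
    [0,0.0005,0.012,0,0,0,0.35],
    [0,0.0005,0.022,0,0,0,0.35],
    [0,0.0005,0.027,0,0,0,0.35],
    [0,0.0005,0.027,0,0,0,0.35],
    [0,0.0005,0.027,0,0,0,0.35],
  ],
)

```text
time: 35.73
ee_pos: [0.5874, -0.1309, 0.0422]
ee_rot: [3.14, -0.001, -2.869]
contact_force: [0.3, 0.9, -2.9]
grip_width: 0.0482
grip_force: 20.0
```

Request:
arm_command(
  commands=[
    [0,0,0,0,0,0,0.35],
    [0,0,0,0,0,0,0.35],
  ],
)

```text
time: 35.9
ee_pos: [0.5882, -0.1312, 0.0433]
ee_rot: [-3.141, 0.0, -2.869]
contact_force: [0.8, -0.2, -2.5]
grip_width: 0.048
grip_force: 20.0
```

Run:
```python
from h import *
go(588.8,-131.5,40.4,195.6)
```

```text
d mm [-0.5 -0.4  2.9] rv [-0.  0. -0.] yaw now -164.4 turn 0.0 q6->-2.06
```

Request:
arm_command(
  commands=[
    [-0.0005,-0.0005,0.001,0,0,0,0.35],
    [-0.0005,-0.0005,0.002,0,0,0,0.35],
    [-0.0005,-0.0005,0.003,0,0,0,0.35],
    [-0.0005,-0.0005,0.003,0,0,0,0.35],
    [-0.0005,-0.0005,0.003,0,0,0,0.35],
  ],
)

```text
time: 36.32
ee_pos: [0.5888, -0.1316, 0.0404]
ee_rot: [-3.141, 0.001, -2.869]
contact_force: [0.4, 0.9, 1.0]
grip_width: 0.0477
grip_force: 20.0
```

Request:
arm_command(
  commands=[
    [0,0,0.001,0,0,0,0.35],
    [0,0,0.001,0,0,0,0.35],
    [0,0,0.001,0,0,0,0.35],
  ],
)

```text
time: 36.57
ee_pos: [0.5889, -0.1316, 0.0404]
ee_rot: [-3.141, 0.001, -2.869]
contact_force: [-1.7, 1.7, 6.8]
grip_width: 0.0478
grip_force: 20.0
```

Landed. I'll release, rise and look at everything.

Request:
arm_command(
  commands=[
    [0,0,0,0,0,0,0.65],
    [0,0,0,0,0,0,0.85],
    [0,0,0,0,0,0,1],
    [0,0,0,0,0,0,1],
    [0,0,-0.015,0,0,0,1],
  ],
)

```text
time: 36.98
ee_pos: [0.5866, -0.1307, 0.0517]
ee_rot: [3.138, -0.005, -2.87]
contact_force: [0.1, 0.7, -0.4]
grip_width: 0.0733
grip_force: 0.0
```

Request:
arm_command(
  commands=[
    [0,0,-0.03,0,0,0,1],
    [0,0,-0.07,0,0,0,1],
    [0,0,-0.11,0,0,0,1],
    [0,0,-0.15,0,0,0,1],
    [0,0.02,-0.18,0,0,0,1],
  ],
)

```text
time: 37.4
ee_pos: [0.5856, -0.1155, 0.2377]
ee_rot: [-3.136, 0.005, -2.872]
contact_force: [1.5, 0.2, 0.2]
grip_width: 0.0866
grip_force: 0.0
```

Request:
arm_command(
  commands=[
    [-0.01,0.03,-0.02,0,0,0.08,1],
    [-0.02,0.06,-0.02,0,0,0.16,1],
    [-0.03,0.09,-0.02,0,0,0.24,1],
    [-0.03,0.1,-0.02,0,0,0.27,1],
    [-0.03,0.1,-0.02,0,0,0.27,1],
  ],
)

```text
time: 37.82
ee_pos: [0.5842, -0.0048, 0.2541]
ee_rot: [3.141, -0.001, -3.136]
contact_force: [-0.2, 0.3, -0.1]
grip_width: 0.0869
grip_force: 0.0
```

Request:
arm_command(
  commands=[
    [0,0,0,0,0,0,1],
    [0,0,0,0,0,0,1],
    [0,0,0,0,0,0,1],
    [0,0,0,0,0,0,1],
  ],
)

```text
time: 38.15
ee_pos: [0.5854, -0.0091, 0.2539]
ee_rot: [-3.141, -0.0, -3.141]
contact_force: [-0.3, 0.7, 0.1]
grip_width: 0.0871
grip_force: 0.0
```

Run:
```python
from h import *
print(observe()["ee_pos"],observe()["ee_rot"])
A=wcam();cv2.imwrite("pics/w5.png",A[0][:,:,::-1])
for n,a in dict(hex=(.5897,-.131,.024),candle=(.59,-.131,.068,.05,.004,.004),square=(.6255,.137,.024),bottle=(.6255,.137,.082,.05,.004,.004),oblong=(.435,-.009,.024),carton=(.435,-.009,.074,.06)).items():
    print(n); meas(*A,*a)
im,d=vision.grab_frame("side"); cv2.imwrite("pics/side1.png",im[:,:,::-1])
T=(*vision.grab_frame("top"),vision.camera_info("top"))
print("vase top");meas(*T,.703,.014,.06,.05,.04,.1)
Q=np.load("pics/top0.npz");meas(Q["im"],Q["d"],T[2],.703,.014,.06,.05,.04,.1)
```

```text
[ 0.5853597  -0.00905784  0.25386588] [-3.14142699e+00 -2.22817779e-04 -3.14076492e+00]
hex
rect [ 584.5 -126.5   88.1   87.7   46.2] cen [ 587.5 -128.9] circ [ 588.8 -130.8   49.9] z 0.0237
candle
rect [ 589.6 -131.4   53.4   48.1   15.3] cen [ 589.6 -131.5] circ [ 589.4 -131.6   27.3] z 0.0677
square
rect [625.2 136.6  84.5  83.6 -62.8] cen [620.6 130.1] circ [620.5 133.2  53.8] z 0.0236
bottle
rect [625.5 136.3  44.2  43.3 -63.1] cen [624.4 134.3] circ [625.9 136.   29.3] z 0.0815
oblong
rect [435.5  -9.5 109.7  66.  -10.9] cen [436.9  -9.4] circ [436.2  -8.4  62.4] z 0.0234
carton
rect [435.4 -10.1  76.4  36.4 -10.9] cen [436. -10.] circ [435.6 -10.1  41.5] z 0.0734
vase topTraceback (most recent call last):
  File "<stdin>", line 8, in <module>
  File "h.py", line 35, in meas
    w=cv2.convexHull(P); (cx,cy),(a,b),t=cv2.minAreaRect(w)
                                         ~~~~~~~~~~~~~~~^^^
cv2.error: OpenCV(4.12.0) /io/opencv/modules/imgproc/src/convhull.cpp:143: error: (-215:Assertion failed) total >= 0 && (depth == CV_32F || depth == CV_32S) in function 'convexHull'
```

View pics/side1.png

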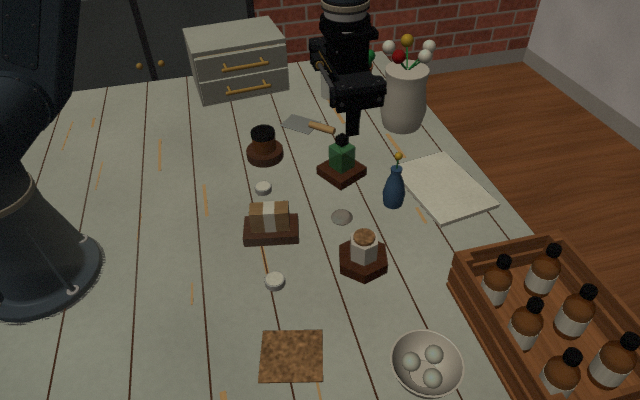

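View pics/w5.png

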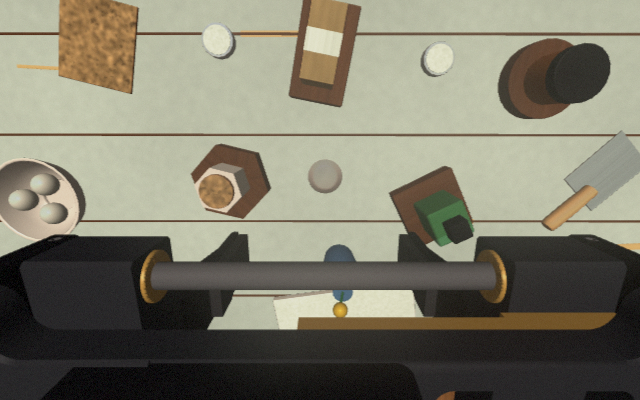

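All four products stand upright, centred to about 1 mm and aligned. In the side view the vase is still at (394,187), as at the start (the top view of it is blocked by the arm), and the gripper touches nothing.

```bash
python3 -c "
from bench import manip; print(manip.close_job())"
```

```text
the job is handed in; nothing more can be done
None
```

The job is handed in at about 38 s of the 128 s limit: each product stands upright on its own plinth, centred to about 1 mm, and the vase was not moved.

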